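# Open the child-locked battery box

### The job

Open the bamboo battery box: first draw its orange lock slide all the way back out of the cover's path, then slide the cover fully open over the other half of the box. Leave the white box's cover shut.

Things in the scene. Friction and masses are not known exactly. Their poses are not given: they have to be found in the camera images.
- battery_box: Bamboo box, 240 (x) x 150 (y) x 42 mm, fixed to the media unit top; origin at the centre of its underside, z up. The cover shuts the -x half and slides 100 mm along the box's +x over the flat +x half. The lock, a steel bolt ahead of the cover's edge, slides 30 mm along +y and bars the cover (5 mm play) until drawn 20 mm. Both have end stops, resist with about 2 N and stay where left.
- battery_lock_tab (a point): Grip point on the bamboo box's lock: upright orange tab, 24 (box x) x 12 (box y) x 34 mm tall; the point is 22 mm above its foot, 12 mm below its top and 73 mm above the media unit top. Axes as the box's. In the box's frame x = 12 mm; y = 28 to 34 mm at the start (locked), 58 mm drawn fully back. Nothing beside it is higher than its foot.
- battery_cover_tab (a point): Grip point on the bamboo box's cover: upright black tab, 14 (box x) x 30 (box y) x 34 mm tall; the point is 22 mm above the cover's top, 12 mm below the tab's top and 73 mm above the media unit top. Axes as the box's. In the box's frame y = -32 mm; x = -75 to -72 mm at the start (shut), +25 mm fully open.
- white_cover_tab (a point): The same point on the black cover tab of the other box, which is white and otherwise built alike, with an orange lock tab too. Its cover is to stay shut.

How it is judged (in metres and radians):
On the way, in this order (a step that is already met when the one before it is completed fails the run):
1. the bamboo box's lock slide is drawn back (at least 22 mm of its 30 mm) while the cover is still shut (y of battery_lock_tab in the frame of battery_box above 0.05 m and x of battery_cover_tab in the frame of battery_box below -0.065 m), for 0.1 s.
2. the bamboo box's cover is slid open (x of battery_cover_tab in the frame of battery_box above 0.01 m), for 0.2 s.
At the end, for the whole second after the job is handed in: The bamboo box's cover stands open to within 15 mm of its stop (tab at x over +10 mm in the box's frame), its lock slide is clear of the cover (tab at y over 45 mm), and the white box's cover is where it was, within 15 mm (x of battery_cover_tab in the frame of battery_box above 0.01 m and y of battery_lock_tab in the frame of battery_box above 0.045 m and distance of white_cover_tab from where it was at the start of the episode below 0.015 m); the robot touches nothing.
It fails at once if the white box's cover is slid open by more than 15 mm (distance of white_cover_tab from where it was at the start of the episode above 0.015 m).
It also fails if it takes over 45 s, if anything falls off the work surface, if the arm or the gripper's body presses on something with over 40 N, if the wrist force passes 120 N, or if a joint passes its speed limit or range.

### The arm

A 6-joint arm with a two-finger parallel gripper is mounted at the origin on the work surface. World frame = base frame: x ahead of the robot, y to its left, z up, the work surface at z = 0. Lengths are in mm, angles in degrees, forces in N, time in s.
With the tool pointing down it reaches from about 300 to 850 mm from the base axis. Payload 4.2 kg.
Tool frame: the origin (TCP) lies on the centre line of the jaws, within the pads' length; the fingertips stand 14 mm ahead of it and the grasp point (between the pads) lies 5 mm behind it; x points along the fingers, y is the direction in which the jaws open and shut, and the axes are right-handed (so a half turn about x gives the same grasp; the last joint's range is limited). The gripper opens to 91 mm and grips with 3 to 60 N. Pads are 32 mm wide; open, the fingers measure 118 mm over their backs; the gripper's body (76 mm by 178 mm) begins 60 mm behind the grasp point.
Start: joints at [-67.036, 18.312, 89.639, -0, 72.044, -1.146], TCP at [234.887, -524.852, 227.976] pointing down, gripper open.
Joint ranges: [-177.97, 177.97], [-48.28, 115.42], [12.27, 149.76], [-77.06, 257.06], [2.81, 150.46], [-146.56, 146.56]. Speed limits (degrees/s): [147.25, 147.25, 180, 180, 180, 180].

### API

Orientations are given as [roll, pitch, yaw] about the fixed x, y, z axes, in that order (R = Rz(yaw) Ry(pitch) Rx(roll)).
In Python, from workcell import readout, optics, env gives the robot as it stands.
- The arm moves only by the shell command python3 -m creep 'ROWS' [OPENING] [FORCE]. ROWS is JSON, a list of rows, each an object with "translation": the shift along the world's x, y, z in cm, a list of three; "delta_rot": the turn, a rotation vector about the world's x, y, z in rad, a list of three. In form: [{"translation": [dx, dy, dz], "delta_rot": [rx, ry, rz]}, ...]. A call has 1 to 5 rows; each row shifts and turns the commanded pose from where the row before left it; what a row does not reach is not made up. A row lasts 1/12 s, in which the tool goes at most 41.7 mm and 7.16 degrees, less where a joint would pass 70% of its speed; a pose out of reach is approached as far as the arm can. A call with a gripper value outside its range is refused whole. OPENING is the gripper's target within -1 to 1 (fully open at 1, half-way at 0, shut at -1), set as the call begins (- or left out, the last holds). The fingers move at their own pace and stop on an object; FORCE is the grip in N (left out, the last holds). Time passes only in rows, so rows that do not move let the fingers close. It gives the time, the measured TCP pose, the force and the opening at its end, in the units of the state.
- readout.state(): the state, without advancing time (a new reading comes with each control period).
- optics.grab_frame(name): name is "side" or "top"; returns (picture, depth): 420x560x3 uint8, red, green, blue; 420x560 float32, mm along the optical axis (not along the pixel's ray), 0 where there is no reading.
- optics.camera_params(name): a dict with "mtx" (3x3 intrinsics, pixels), "k1" (the pictures are not rectified: a ray, as slopes to the right and down, at radius r is drawn at 1 + k1 r^2 times it, then the intrinsics apply), "R" (3x3) and "t" (3): a world point X has camera coordinates R X + t. Camera axes: x right, y down, z forward; pixel columns grow to the right and rows downward; lengths in mm; the calibration is good to about 2 mm. A picture is of the moment at which its call begins. camera_params takes no time and is no camera call.
- env.job_done(): hands the job in, once; it reports no verdict.
The state is a dict: "time_s": time; "qpos": joint angles; "qvel": joint speeds; "effort": joint torques, N m; "ee_pos": TCP position; "ee_rot": TCP orientation; "force": force on the tool from outside, world axes, zero at the start; "torque": the same for the moment, N m; "gripper_width": finger opening in mm.
Only numpy, scipy, OpenCV 4.12 (cv2) and the standard library are available. Lean on these libraries where they do the work, as an engineer would, in place of code of your own. Each camera call takes 0.05 s, during which the arm holds its last target.

## Working session

There is one attempt and no reset: what is moved stays moved. The work goes in short steps, Python scripts to look and compute and a shell command to move; the robot and the scene stay as the last step left them, time stands still between calls to the robot, and variables do not carry over. Pictures are saved under pics/ and viewed, and the job is handed in when it is done.

```bash
mkdir -p pics
cat > h.py <<'E'
import numpy as np, cv2
from workcell import readout, optics, env
def shot(n,f):
    p,d=optics.grab_frame(n); cv2.imwrite('pics/%s.png'%f,p[:,:,::-1]); np.savez('/tmp/%s.npz'%f,p=p,d=d); return p,d
def ray(n,u,v):
    c=optics.camera_params(n); K=np.array(c['mtx']);R=np.array(c['R']);t=np.array(c['t'])
    x=np.array([(u-K[0,2])/K[0,0],(v-K[1,2])/K[1,1]]); s=x.copy()
    for _ in range(20): s=x/(1+c['k1']*(s@s))
    return -R.T@t, R.T@np.r_[s,1]
def onz(n,u,v,z):
    o,d=ray(n,u,v); return o+d*(z-o[2])/d[2]
def atd(n,u,v,dep):
    o,d=ray(n,u,v); return o+d*dep
E
python3 - <<'E'
from h import *
s=readout.state();print({k:np.round(v,2) for k,v in s.items()})
for n in('side','top'):
    shot(n,n+'0'); c=optics.camera_params(n);print(n,c, -np.array(c['R']).T@np.array(c['t']))
E
```

```text
{'time_s': np.float64(0.0), 'qpos': array([-67.04,  18.35,  89.71,   0.  ,  72.04,  -1.15]), 'qvel': array([ 0.04, -0.03,  0.02, -0.  ,  0.04,  0.06]), 'effort': array([ -0.  , -41.25, -23.2 ,   0.07,   0.05,  -0.  ]), 'ee_pos': array([ 234.69, -524.41,  227.14]), 'ee_rot': array([-91.29,  89.9 , 112.82]), 'force': array([1.13, 1.15, 0.08]), 'torque': array([-0.01, -0.02,  0.06]), 'gripper_width': np.float64(91.32)}
side {'mtx': array([[422.34826993,   0.        , 281.66973302],
       [  0.        , 422.34826993, 209.81772655],
       [  0.        ,   0.        ,   1.        ]]), 'k1': -0.03870145779827801, 'R': array([[-0.86243448, -0.50616793, -0.00089447],
       [-0.3969547 ,  0.6774458 , -0.61926905],
       [ 0.31406008, -0.53372391, -0.78517836]]), 't': array([408.56905598, 255.23996792, 680.09346164])} [240.09253708 396.87544974 692.42232945]
top {'mtx': array([[401.22803199,   0.        , 277.33300666],
       [  0.        , 401.22803199, 206.99336855],
       [  0.        ,   0.        ,   1.        ]]), 'k1': -0.11966435573409555, 'R': array([[-1.23778980e-03, -9.99965962e-01,  8.15737426e-03],
       [-9.88402012e-01, -1.53455101e-05, -1.51860008e-01],
       [ 1.51854964e-01, -8.25073590e-03, -9.88368350e-01]]), 't': array([-33.25784478, 504.37767871, 735.31614901])} [386.82533895 -27.18207347 803.62930387]
```

View pics/top0.png

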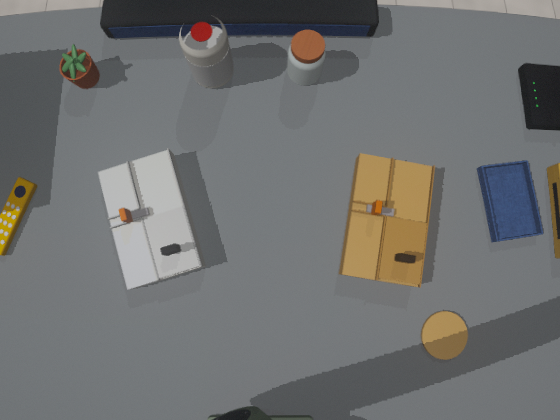

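View pics/side0.png

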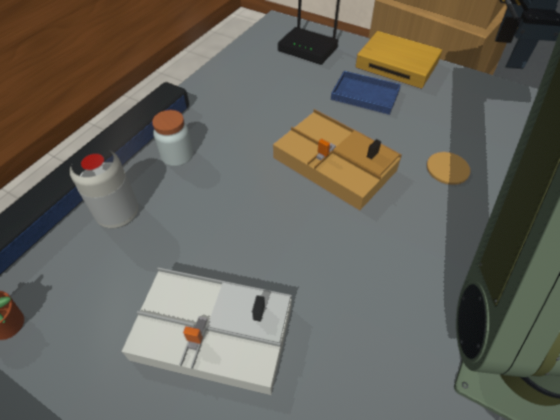

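Top view: the bamboo box is on the right. Its orange lock tab is near (378,208) and its black cover tab near (405,258). Box +x points roughly up in the image and +y to the left. The white box is on the left, with its tabs at (125,215) and (171,250). Next I measure positions.

```bash
python3 - <<'E'
from h import *
f=np.load('/tmp/top0.npz');p,d=f['p'],f['d']
hsv=cv2.cvtColor(p,cv2.COLOR_RGB2HSV)
def comp(m,roi):
    x0,y0,x1,y1=roi; M=np.zeros_like(m);M[y0:y1,x0:x1]=m[y0:y1,x0:x1]
    n,l,s,c=cv2.connectedComponentsWithStats(M.astype(np.uint8)); k=1+np.argmax(s[1:,4]); return l==k,s[k],c[k]
print(hsv[208,378],hsv[258,405],hsv[240,365],hsv[265,420])
org=(hsv[...,0]<12)&(hsv[...,1]>180)&(hsv[...,2]>90)
blk=(hsv[...,2]<50)
for nm,m,roi in(('lock',org,(340,190,410,230)),('cov',blk,(385,240,430,275)),('wlock',org,(105,195,150,235)),('wcov',blk,(150,235,190,265))):
    M,s,c=comp(m,roi); v,u=np.where(M)
    P=np.array([atd('top',a,b,d[b,a]) for a,b in zip(u,v) if d[b,a]>0])
    print(nm,s,c.round(1),'z',np.percentile(P[:,2],[5,50,95]).round(1))
    T=P[P[:,2]>P[:,2].max()-8]; r=cv2.minAreaRect(T[:,:2].astype(np.float32)); print(len(T),T.mean(0).round(1),r)
# box outline
bm=((hsv[...,0]>12)&(hsv[...,0]<25)&(hsv[...,1]>100)|org|blk)
M,s,c=comp(bm,(330,140,450,300)); v,u=np.where(M)
P=np.array([atd('top',a,b,d[b,a]) for a,b in zip(u,v) if d[b,a]>0])
print('zhist',np.histogram(P[:,2],bins=np.arange(0,100,5)))
for lo,hi in((25,50),):
    T=P[(P[:,2]>lo)&(P[:,2]<hi)]; r=cv2.minAreaRect(T[:,:2].astype(np.float32));print(r,cv2.boxPoints(r).round(1))
g=[atd('top',a,b,d[b,a])[2] for a,b in((300,250),(320,300),(440,200),(300,150))];print('surface',g)
E
python3 - <<'E'
import cv2
a=cv2.imread('pics/top0.png')[140:300,320:450];cv2.imwrite('pics/crop0.png',cv2.resize(a,None,fx=3.7,fy=3.7,interpolation=cv2.INTER_CUBIC))
E
```

```text
[ 15 224 183] [14 81 60] [ 19 128 177] [ 18 143 162]Traceback (most recent call last):
  File "<stdin>", line 11, in <module>
  File "<stdin>", line 6, in comp
    return _wrapfunc(a, 'argmax', axis=axis, out=out, **kwds)
    return bound(*args, **kwds)
ValueError: attempt to get argmax of an empty sequence
```

View pics/crop0.png

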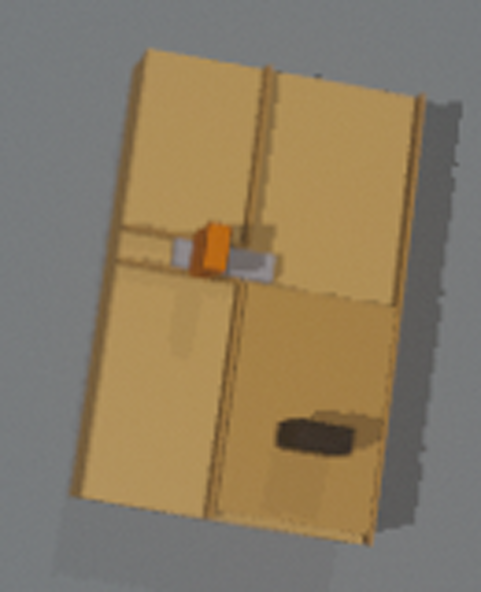

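The crop shows the orange tab on the steel bolt in its slot, and the black tab on the cover at the -x half, shut. The masks need adjusting.

```bash
cat > m.py <<'E'
from h import *
def comp(m,roi):
    x0,y0,x1,y1=roi; M=np.zeros_like(m);M[y0:y1,x0:x1]=m[y0:y1,x0:x1]
    n,l,s,c=cv2.connectedComponentsWithStats(M.astype(np.uint8)); k=1+np.argmax(s[1:,4]); return l==k,s[k],c[k]
def meas(fn,rois,n='top'):
    f=np.load('/tmp/%s.npz'%fn);p,d=f['p'],f['d']
    hsv=cv2.cvtColor(p,cv2.COLOR_RGB2HSV)
    org=(hsv[...,0]<18)&(hsv[...,1]>185)&(hsv[...,2]>80)
    blk=(hsv[...,2]<72)
    for nm,roi in rois:
        M,s,c=comp(org if 'lock' in nm else blk,roi); v,u=np.where(M)
        P=np.array([atd(n,a,b,d[b,a]) for a,b in zip(u,v) if d[b,a]>0])
        print(nm,s,c.round(1),'z',np.percentile(P[:,2],[5,50,95]).round(1))
        T=P[P[:,2]>np.percentile(P[:,2],95)-6]; r=cv2.minAreaRect(T[:,:2].astype(np.float32)); print(len(T),T.mean(0).round(1),np.round(r[0],1),np.round(r[1],1),round(r[2],1))
    return p,d,hsv
E
python3 - <<'E'
from m import *
p,d,hsv=meas('top0',(('lock',(340,190,410,230)),('cov',(385,245,418,268)),('wlock',(105,195,150,235)),('wcov',(150,235,190,265))))
bm=((hsv[...,0]>10)&(hsv[...,0]<25)&(hsv[...,1]>80))
M,s,c=comp(bm,(330,140,450,300)); v,u=np.where(M)
P=np.array([atd('top',a,b,d[b,a]) for a,b in zip(u,v) if d[b,a]>0])
print('zhist',np.histogram(P[:,2],bins=np.arange(0,100,5))[0])
T=P[(P[:,2]>25)&(P[:,2]<55)]; r=cv2.minAreaRect(T[:,:2].astype(np.float32));print(r,cv2.boxPoints(r).round(1))
print('surface',[atd('top',a,b,d[b,a])[2].round(1) for a,b in((300,250),(320,300),(460,200),(300,150))])
E
```

```text
lock [372 200  10  15 111] [376.8 207.2] z [66.1 84.9 88.1]
77 [ 498.2 -217.1   85.8] [ 498.6 -217.4] [11.5 22.1] 77.8
cov [395 254  20   9 144] [404.8 257.8] z [67.  85.4 87.7]
119 [ 404.1 -266.2   85.7] [ 404.1 -266.7] [29.  13.5] 81.0Traceback (most recent call last):
  File "<stdin>", line 2, in <module>
  File "m.py", line 11, in meas
    M,s,c=comp(org if 'lock' in nm else blk,roi); v,u=np.where(M)
          ~~~~^^^^^^^^^^^^^^^^^^^^^^^^^^^^^^^^^^
  File "m.py", line 4, in comp
    n,l,s,c=cv2.connectedComponentsWithStats(M.astype(np.uint8)); k=1+np.argmax(s[1:,4]); return l==k,s[k],c[k]
                                                                      ~~~~~~~~~^^^^^^^^^
    return _wrapfunc(a, 'argmax', axis=axis, out=out, **kwds)
    return bound(*args, **kwds)
ValueError: attempt to get argmax of an empty sequence
```

Run:
```python
from m import *
p,d,hsv=meas('top0',(('lock',(340,190,410,230)),('cov',(385,245,418,268)),('wcov',(150,235,190,265))))
bm=((hsv[...,0]>10)&(hsv[...,0]<25)&(hsv[...,1]>80))
M,s,c=comp(bm,(330,140,450,300)); v,u=np.where(M)
P=np.array([atd('top',a,b,d[b,a]) for a,b in zip(u,v) if d[b,a]>0])
print('zhist',np.histogram(P[:,2],bins=np.arange(0,100,5))[0])
T=P[(P[:,2]>30)&(P[:,2]<55)]; r=cv2.minAreaRect(T[:,:2].astype(np.float32));print(r,cv2.boxPoints(r).round(1))
y=np.radians(-9);c0=np.array(r[0]);R=np.array([[np.cos(y),-np.sin(y)],[np.sin(y),np.cos(y)]])
for q in((498.5,-217.3),(404.1,-266.6)): print('boxframe',R.T@(np.array(q)-c0))
# side check
f=np.load('/tmp/side0.npz');ps=f['p'];h2=cv2.cvtColor(ps,cv2.COLOR_RGB2HSV)
o=(h2[...,0]<14)&(h2[...,1]>185)&(h2[...,2]>90)
M,s,c=comp(o,(300,125,345,170));print(s,c,onz('side',*c,66))
b=h2[...,2]<72
M,s,c=comp(b,(360,135,390,165));print(s,c,onz('side',*c,66))
s=readout.state(); from scipy.spatial.transform import Rotation as Ro
print(Ro.from_euler('xyz',s['ee_rot'],degrees=True).as_matrix().round(3))
```

```text
lock [372 200  10  15 111] [376.8 207.2] z [66.1 84.9 88.1]
77 [ 498.2 -217.1   85.8] [ 498.6 -217.4] [11.5 22.1] 77.8
cov [395 254  20   9 144] [404.8 257.8] z [67.  85.4 87.7]
119 [ 404.1 -266.2   85.7] [ 404.1 -266.7] [29.  13.5] 81.0
wcov [161 245  19  10 142] [170.3 249.4] z [66.1 85.1 87.2]
108 [420.6 161.6  85.5] [420.9 161.7] [12.5 28.5] 19.0Traceback (most recent call last):
  File "<stdin>", line 5, in <module>
  File "h.py", line 13, in atd
    o,d=ray(n,u,v); return o+d*dep
        ~~~^^^^^^^
  File "h.py", line 6, in ray
    c=optics.camera_params(n); K=np.array(c['mtx']);R=np.array(c['R']);t=np.array(c['t'])
ValueError: time passes only in moves, steps and waits
```

```bash
sed -i "s/c=optics.camera_params(n); K/c=cp(n); K/; 2a import functools\ncp=functools.lru_cache(None)(lambda n: optics.camera_params(n))" h.py
python3 - <<'E'
from m import *
f=np.load('/tmp/top0.npz');p,d=f['p'],f['d'];hsv=cv2.cvtColor(p,cv2.COLOR_RGB2HSV)
bm=((hsv[...,0]>10)&(hsv[...,0]<25)&(hsv[...,1]>80))
M,s,c=comp(bm,(330,140,450,300)); v,u=np.where(M)
P=np.array([atd('top',a,b,d[b,a]) for a,b in zip(u,v) if d[b,a]>0])
print('zhist',np.histogram(P[:,2],bins=np.arange(0,100,5))[0])
T=P[(P[:,2]>30)&(P[:,2]<55)]; r=cv2.minAreaRect(T[:,:2].astype(np.float32));print(r,cv2.boxPoints(r).round(1))
y=np.radians(-9);c0=np.array(r[0]);R=np.array([[np.cos(y),-np.sin(y)],[np.sin(y),np.cos(y)]])
for q in((498.5,-217.3),(404.1,-266.6)): print('boxframe',R.T@(np.array(q)-c0))
f=np.load('/tmp/side0.npz');ps=f['p'];h2=cv2.cvtColor(ps,cv2.COLOR_RGB2HSV)
o=(h2[...,0]<14)&(h2[...,1]>185)&(h2[...,2]>90)
M,s,c=comp(o,(300,125,345,170));print(s,c,onz('side',*c,68))
b=h2[...,2]<72
M,s,c=comp(b,(360,135,390,165));print(s,c,onz('side',*c,68))
s=readout.state(); from scipy.spatial.transform import Rotation as Ro
print(s['time_s'],s['ee_pos'],Ro.from_euler('xyz',s['ee_rot'],degrees=True).as_matrix().round(3))
E
```

```text
zhist [  31   32   46   48   41   48   48   92 5608  715 2685   44   16   15
   25   19   67  116    0]
((481.39385986328125, -248.83377075195312), (151.97479248046875, 241.2551727294922), 79.83927154541016) [[ 349.3 -302.3]
 [ 586.7 -344.9]
 [ 613.5 -195.3]
 [ 376.1 -152.8]]
boxframe [11.96256661 33.82152759]
boxframe [-73.56299362 -29.6389211 ]
[319 144  10  12  69] [323.15942029 149.11594203] [ 496.94272633 -213.93909391   68.        ]
[368 140  13  19 146] [373.52739726 148.62328767] [ 405.00093129 -269.85201029   68.        ]
0.1 [ 234.73198528 -524.43966392  227.18969491] [[-0.001  0.409 -0.913]
 [ 0.001 -0.913 -0.409]
 [-1.    -0.002 -0.   ]]
```

Heights (85), tab sizes and tab spacing (106.4 mm against 106.2 expected) all check, and the box yaw is about -9.3°. I'll move above the lock tab with the jaws along box y.

```bash
python3 -m creep '[{"translation":[1.755,2.053,0],"delta_rot":[0,0,-0.039]},{"translation":[1.755,2.053,0],"delta_rot":[0,0,-0.039]},{"translation":[1.755,2.053,0],"delta_rot":[0,0,-0.039]},{"translation":[1.755,2.053,0],"delta_rot":[0,0,-0.039]},{"translation":[1.755,2.053,0],"delta_rot":[0,0,-0.039]}]' 0 20
python3 -m creep '[{"translation":[1.755,2.053,0],"delta_rot":[0,0,-0.039]},{"translation":[1.755,2.053,0],"delta_rot":[0,0,-0.039]},{"translation":[1.755,2.053,0],"delta_rot":[0,0,-0.039]},{"translation":[1.755,2.053,0],"delta_rot":[0,0,-0.039]},{"translation":[1.755,2.053,0],"delta_rot":[0,0,-0.039]}]'
python3 -m creep '[{"translation":[1.755,2.053,-1.5],"delta_rot":[0,0,-0.039]},{"translation":[1.755,2.053,-1.5],"delta_rot":[0,0,-0.039]},{"translation":[1.755,2.053,-1.5],"delta_rot":[0,0,-0.039]},{"translation":[1.755,2.053,-1.5],"delta_rot":[0,0,-0.039]},{"translation":[1.755,2.053,-1.5],"delta_rot":[0,0,-0.039]}]'
python3 -m creep '[{"translation":[0,0,0],"delta_rot":[0,0,0]},{"translation":[0,0,0],"delta_rot":[0,0,0]},{"translation":[0,0,0],"delta_rot":[0,0,0]}]'
python3 - <<'E'
from m import *
shot('side','side1')
from scipy.spatial.transform import Rotation as Ro
s=readout.state();print(s['ee_pos'],s['gripper_width'],Ro.from_euler('xyz',s['ee_rot'],degrees=True).as_matrix().round(3))
E
```

```text
time_s: 0.52
ee_pos: [323.1, -421.0, 227.5]
ee_rot: [-67.7, 90.0, 125.1]
force: [-0.5, -0.5, 0.0]
gripper_width: 61.0
time_s: 0.93
ee_pos: [410.9, -318.3, 227.6]
ee_rot: [-33.8, 90.0, 147.9]
force: [-0.1, -0.7, 0.0]
gripper_width: 45.8
time_s: 1.35
ee_pos: [498.6, -215.6, 152.0]
ee_rot: [-4.1, 90.0, 166.4]
force: [1.0, -0.0, 0.3]
gripper_width: 45.3
time_s: 1.6
ee_pos: [497.9, -217.2, 153.0]
ee_rot: [47.1, 90.0, -142.2]
force: [-0.9, -0.5, 0.5]
gripper_width: 45.8
[ 497.89039791 -217.61824158  153.40163181] 45.492886968008236 [[ 0.    -0.164 -0.987]
 [-0.001 -0.987  0.164]
 [-1.     0.001 -0.   ]]
```

View pics/side1.png

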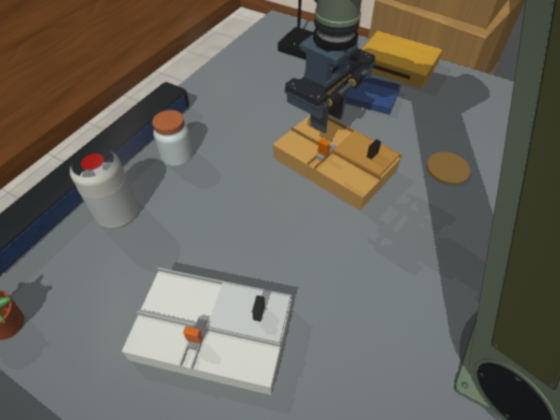

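The gripper is open above the bamboo box, with the fingertips over the orange tab at about (324,147). Now I descend and grip.

```bash
python3 -m creep '[{"translation":[0,0,-2.0],"delta_rot":[0,0,0]},{"translation":[0,0,-2.0],"delta_rot":[0,0,0]},{"translation":[0,0,-2.0],"delta_rot":[0,0,0]},{"translation":[0,0,-1.3],"delta_rot":[0,0,0]},{"translation":[0,0,-1.0],"delta_rot":[0,0,0]}]'
python3 -m creep '[{"translation":[0,0,0],"delta_rot":[0,0,0]},{"translation":[0,0,0],"delta_rot":[0,0,0]}]'
python3 -m creep '[{"translation":[0,0,0],"delta_rot":[0,0,0]},{"translation":[0,0,0],"delta_rot":[0,0,0]},{"translation":[0,0,0],"delta_rot":[0,0,0]},{"translation":[0,0,0],"delta_rot":[0,0,0]},{"translation":[0,0,0],"delta_rot":[0,0,0]}]' -1 15
python3 -m creep '[{"translation":[0,0,0],"delta_rot":[0,0,0]},{"translation":[0,0,0],"delta_rot":[0,0,0]},{"translation":[0,0,0],"delta_rot":[0,0,0]}]'
```

```text
time_s: 2.07
ee_pos: [497.3, -217.9, 69.5]
ee_rot: [31.5, 90.0, -158.0]
force: [-0.0, -0.7, 0.3]
gripper_width: 45.8
time_s: 2.23
ee_pos: [498.1, -217.7, 70.4]
ee_rot: [150.3, 90.0, -39.2]
force: [0.0, -0.0, -0.3]
gripper_width: 45.4
time_s: 2.65
ee_pos: [498.3, -216.9, 70.4]
ee_rot: [156.7, 90.0, -32.7]
force: [0.3, 0.6, 0.1]
gripper_width: 15.6
time_s: 2.9
ee_pos: [498.3, -217.2, 70.4]
ee_rot: [146.4, 90.0, -43.1]
force: [-0.9, -1.2, 2.2]
gripper_width: 12.2
```

Gripped at 12.2 mm, which matches the tab. Now I draw it along box +y.

```bash
python3 -m creep '[{"translation":[0.08,0.494,0],"delta_rot":[0,0,0]},{"translation":[0.08,0.494,0],"delta_rot":[0,0,0]},{"translation":[0.08,0.494,0],"delta_rot":[0,0,0]},{"translation":[0.08,0.494,0],"delta_rot":[0,0,0]},{"translation":[0.04,0.247,0],"delta_rot":[0,0,0]}]'
python3 -m creep '[{"translation":[0.025,0.148,0],"delta_rot":[0,0,0]},{"translation":[0.025,0.148,0],"delta_rot":[0,0,0]},{"translation":[0,0,0],"delta_rot":[0,0,0]},{"translation":[0,0,0],"delta_rot":[0,0,0]}]'
```

```text
time_s: 3.32
ee_pos: [502.4, -194.1, 70.3]
ee_rot: [160.7, 89.9, -28.6]
force: [-1.0, -6.5, 2.3]
gripper_width: 12.1
time_s: 3.65
ee_pos: [502.4, -193.9, 70.3]
ee_rot: [106.1, 89.7, -83.2]
force: [-2.2, -9.8, 4.4]
gripper_width: 11.7
```

It moved 24 mm and the force then rose, so it is at the end stop (start y was about 34). Release, rise and look.

```bash
python3 -m creep '[{"translation":[0,0,0],"delta_rot":[0,0,0]},{"translation":[0,0,0],"delta_rot":[0,0,0]},{"translation":[0,0,0],"delta_rot":[0,0,0]},{"translation":[0,0,0],"delta_rot":[0,0,0]},{"translation":[0,0,0],"delta_rot":[0,0,0]}]' 0.2
python3 -m creep '[{"translation":[0,0,1.0],"delta_rot":[0,0,0]},{"translation":[0,0,2.5],"delta_rot":[0,0,0]},{"translation":[0,0,2.5],"delta_rot":[0,0,0]},{"translation":[-2,-1.5,0],"delta_rot":[0,0,0]},{"translation":[-2,-1.5,0],"delta_rot":[0,0,0]}]'
python3 -m creep '[{"translation":[-2,-1.5,0],"delta_rot":[0,0,0]},{"translation":[-2,-1.5,0],"delta_rot":[0,0,0]},{"translation":[-2,-1.5,0],"delta_rot":[0,0,0]},{"translation":[0,0,0],"delta_rot":[0,0,0]},{"translation":[0,0,0],"delta_rot":[0,0,0]}]'
python3 - <<'E'
from m import *
p,_=shot('side','side2');cv2.imwrite('pics/side2c.png',cv2.resize(p[70:220,250:450,::-1],None,fx=4,fy=4))
E
```

```text
time_s: 4.07
ee_pos: [501.9, -191.1, 69.6]
ee_rot: [-24.3, 89.9, 146.4]
force: [0.3, 0.7, 0.7]
gripper_width: 42.3
time_s: 4.48
ee_pos: [463.7, -222.0, 132.4]
ee_rot: [163.6, 89.7, -25.7]
force: [-0.6, -0.3, -0.2]
gripper_width: 54.8
time_s: 4.9
ee_pos: [401.8, -267.1, 130.7]
ee_rot: [173.0, 89.9, -16.6]
force: [0.7, -0.6, -0.6]
gripper_width: 55.3
```

View pics/side2c.png

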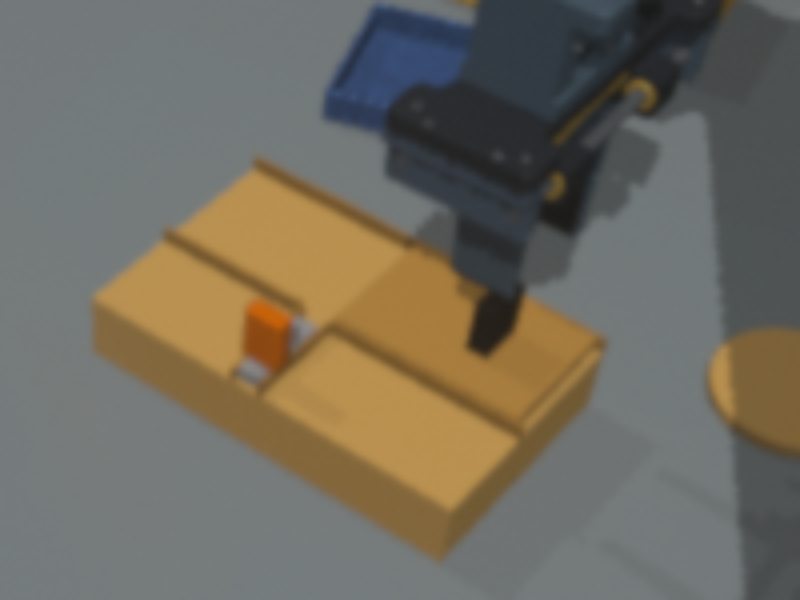

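The lock tab, at (265,335) in the crop, now sits near the box's +y edge with its bolt clear of the cover. Next is the cover tab.

```bash
python3 -m creep '[{"translation":[0.2,0,-1.5],"delta_rot":[0,0,0]},{"translation":[0,0,-1.5],"delta_rot":[0,0,0]},{"translation":[0,0,-1.5],"delta_rot":[0,0,0]},{"translation":[0,0,-1.0],"delta_rot":[0,0,0]},{"translation":[0,0,-0.6],"delta_rot":[0,0,0]}]'
python3 -m creep '[{"translation":[0,0,0],"delta_rot":[0,0,0]},{"translation":[0,0,0],"delta_rot":[0,0,0]},{"translation":[0,0,0],"delta_rot":[0,0,0]},{"translation":[0,0,0],"delta_rot":[0,0,0]},{"translation":[0,0,0],"delta_rot":[0,0,0]}]' -1 20
python3 -m creep '[{"translation":[0,0,0],"delta_rot":[0,0,0]},{"translation":[0,0,0],"delta_rot":[0,0,0]}]'
```

```text
time_s: 5.37
ee_pos: [404.8, -265.7, 68.0]
ee_rot: [-33.9, 89.9, 136.8]
force: [0.4, 0.7, 0.4]
gripper_width: 55.0
time_s: 5.78
ee_pos: [404.8, -268.4, 69.8]
ee_rot: [120.8, 89.8, -68.5]
force: [-1.2, -5.7, -0.8]
gripper_width: 29.7
time_s: 5.95
ee_pos: [404.8, -268.4, 69.7]
ee_rot: [124.9, 89.8, -64.5]
force: [-1.2, -5.2, -1.7]
gripper_width: 29.5
```

```bash
python3 -m creep '[{"translation":[0.4,-0.066,0],"delta_rot":[0,0,0]},{"translation":[0.6,-0.098,0],"delta_rot":[0,0,0]},{"translation":[0.6,-0.098,0],"delta_rot":[0,0,0]},{"translation":[0.6,-0.098,0],"delta_rot":[0,0,0]}]'
```

```text
time_s: 6.28
ee_pos: [426.2, -272.1, 69.8]
ee_rot: [100.8, 89.8, -88.6]
force: [-3.1, -5.9, -0.6]
gripper_width: 29.9
```

Moving freely, about 21 mm with the expected resistance.

```bash
python3 -m creep '[{"translation":[1.0,-0.164,0],"delta_rot":[0,0,0]},{"translation":[1.0,-0.164,0],"delta_rot":[0,0,0]},{"translation":[1.0,-0.164,0],"delta_rot":[0,0,0]},{"translation":[1.0,-0.164,0],"delta_rot":[0,0,0]},{"translation":[1.0,-0.164,0],"delta_rot":[0,0,0]}]'
python3 -m creep '[{"translation":[0.8,-0.131,0],"delta_rot":[0,0,0]},{"translation":[0.7,-0.115,0],"delta_rot":[0,0,0]},{"translation":[0.5,-0.082,0],"delta_rot":[0,0,0]},{"translation":[0.4,-0.066,0],"delta_rot":[0,0,0]},{"translation":[0,0,0],"delta_rot":[0,0,0]}]'
python3 -m creep '[{"translation":[0.2,-0.033,0],"delta_rot":[0,0,0]},{"translation":[0,0,0],"delta_rot":[0,0,0]},{"translation":[0,0,0],"delta_rot":[0,0,0]}]'
```

```text
time_s: 6.7
ee_pos: [476.2, -280.9, 69.8]
ee_rot: [96.9, 89.8, -92.4]
force: [-3.5, -7.6, 0.1]
gripper_width: 30.0
time_s: 7.12
ee_pos: [500.5, -285.2, 69.8]
ee_rot: [105.2, 89.7, -84.2]
force: [-3.0, -8.1, -1.1]
gripper_width: 30.0
time_s: 7.37
ee_pos: [500.6, -285.2, 69.8]
ee_rot: [67.2, 89.7, -122.1]
force: [-6.8, -8.5, 2.2]
gripper_width: 29.8
```

It moved 97 mm and reached the stop. Release, rise, retreat and verify.

```bash
python3 -m creep '[{"translation":[0,0,0],"delta_rot":[0,0,0]},{"translation":[0,0,0],"delta_rot":[0,0,0]},{"translation":[0,0,0],"delta_rot":[0,0,0]},{"translation":[0,0,0],"delta_rot":[0,0,0]},{"translation":[0,0,0],"delta_rot":[0,0,0]}]' 0.4
python3 -m creep '[{"translation":[0,0,1.0],"delta_rot":[0,0,0]},{"translation":[0,0,2.5],"delta_rot":[0,0,0]},{"translation":[0,0,3],"delta_rot":[0,0,0]},{"translation":[0,0,3],"delta_rot":[0,0,0]},{"translation":[-2,-2,2],"delta_rot":[0,0,0]}]'
python3 -m creep '[{"translation":[-2.5,-2.5,0],"delta_rot":[0,0,0]},{"translation":[-2.5,-2.5,0],"delta_rot":[0,0,0]},{"translation":[-2.5,-2.5,0],"delta_rot":[0,0,0]},{"translation":[-2.5,-2.5,0],"delta_rot":[0,0,0]},{"translation":[-2.5,-2.5,0],"delta_rot":[0,0,0]}]'
python3 -m creep '[{"translation":[-2.5,-2.5,0],"delta_rot":[0,0,0]},{"translation":[-2.5,-2.5,0],"delta_rot":[0,0,0]},{"translation":[-2.5,-2.5,0],"delta_rot":[0,0,0]},{"translation":[0,0,0],"delta_rot":[0,0,0]},{"translation":[0,0,0],"delta_rot":[0,0,0]}]'
python3 - <<'E'
from m import *
shot('top','top3')
E
```

```text
time_s: 7.78
ee_pos: [502.5, -282.6, 69.1]
ee_rot: [172.9, 90.0, -16.5]
force: [-0.9, -0.1, -0.8]
gripper_width: 60.3
time_s: 8.2
ee_pos: [485.7, -301.3, 187.8]
ee_rot: [177.2, 89.6, -12.0]
force: [1.1, -1.6, 0.6]
gripper_width: 64.0
time_s: 8.62
ee_pos: [356.1, -428.7, 185.0]
ee_rot: [141.1, 89.9, -48.2]
force: [0.2, -0.1, 0.1]
gripper_width: 63.6
time_s: 9.03
ee_pos: [281.1, -503.8, 184.5]
ee_rot: [148.8, 90.0, -40.8]
force: [0.3, -0.0, 0.2]
gripper_width: 63.7
```

View pics/top3.png

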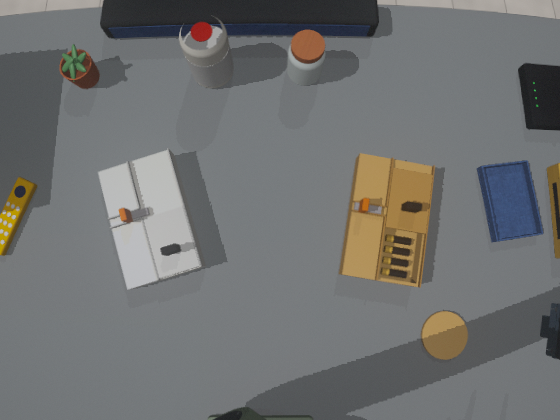

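The cover is open: its tab is at (411,207) and the batteries are visible at about (398,257). The lock tab is at (365,205). The white box is unchanged, with its tab at (171,250). One numeric check, then I hand in.

Run:
```python
from m import *
meas('top3',(('lock',(340,190,390,230)),('cov',(398,196,425,216)),('wcov',(150,235,190,265))))
y=np.radians(-9.4);R=np.array([[np.cos(y),-np.sin(y)],[np.sin(y),np.cos(y)]])
s=readout.state();print(s['time_s'],s['force'].round(1))
```

```text
lock [359 198  10  15  99] [364.1 204.7] z [68.4 85.2 87.3]
80 [ 502.5 -192.8   85.5] [ 503.  -193.4] [12.2 21.8] 78.2
cov [402 202  20  10 164] [411.4 206.6] z [63.1 84.7 87.6]
104 [ 499.6 -284.1   85.6] [ 500.3 -284.2] [29.1 12.7] 78.2
wcov [161 245  19  10 138] [170.3 249.4] z [67.1 85.4 87.7]
107 [420.6 161.1  85.8] [420.5 161.4] [12.  28.3] 14.4
9.0833 [-0.8  1.2 -0.7]
```

```bash
python3 -c "
from workcell import env;print(env.job_done())"
```

```text
the job is handed in; nothing more can be done
None
```

The bamboo battery box is open and the job is handed in. I gripped the lock tab and drew the slide back about 24 mm to its stop. Then I gripped the cover tab, slid the cover about 97 mm to its stop, released it and moved the arm clear, finishing at about 9.1 s of the 45 s.

My last checks, from the top view:
- **Lock:** the tab measured (503, -193), about 58 mm in the box's frame.
- **Cover:** the tab measured (500, -284), about +24 mm in the box's frame. The batteries are visible.
- **White box:** its cover tab had not moved, to within about 0.5 mm.
- **Contact:** the tool force was about zero with the arm away from everything.

No check failed. The top and side views disagreed by about 3 mm on where the tabs started, but the grips (12 mm and 30 mm openings) and both end stops matched the given sizes.

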